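# Stamp the silver bar in the spring press

### The job

The flat silver bar in the guide of the spring stamping press has not been pushed home: slide it along the guide until it rests against its end stop, then draw the striker knob straight up until the sear catches and holds it, let go, and press the trip lever down so that the stamp fires on to the bar. Work by feel: do not ram the bar, haul the striker hard against its top stop or force the lever. Leave everything else on the bench where it is, and finish with the bar still home and the lever let go.

Things in the scene. Friction and masses are not known exactly. Their poses are not given: they have to be found in the camera images.
- press: grey C-frame stamping press, bolted down, base 128 x 134 mm. Origin on the bench under the vertical striker axis; x along the bar guide from its open (robot) end to the end stop, y towards the column (y 36 to 78 mm, z to 196 mm). Lower arm z 80 to 108 mm, upper arm z 177 to 196 mm with barrel (radius 20 mm) to z 206 mm; arms end at y -20, x -19 to 19 mm. Anvil top z 40 mm, x -72 to 28 mm
- stop_face (a point): middle of the end stop's face at the far end of the guide, at press (18, 0, 43) mm, axes as the press; stop 14 mm high. Guide rails 5 mm high and 18 mm apart run from the anvil's front (press x -72 mm) to the stop. The bar is home when its far end rests on this face, its middle then 60 mm in front (x -60 mm from here)
- bar_mid (a point): centre of the flat silver bar, 120 (its x) x 16 x 6 mm, 0.1 to 0.15 kg, loose, flat on the anvil between the guide rails, 12 to 24 mm short of the end stop. Its near end overhangs the anvil's front by 30 mm or more, free below: push on that end. It slides with about 1 N. Keep the fingertips a little apart and 10 mm or more below its underside: shut tight they can nip the end and draw it out again
- knob (a point): centre of the striker's round knob on top of the press, 237 mm above the bench at rest: 28 mm across and 24 mm high, with a rim 34 mm across in its top 6 mm; its underside is 11 mm below this point, then 20 mm of bare stem. Grip it from above and draw it straight up
- striker (a joint): height of the striker above rest, m; at 0 the stamp hangs 5 mm over the bar. Drawn up, its spring pulls 0.42 N per mm, plus up to 5 N as its collar passes the sear. The sear holds it at 20 to 38 mm (stroke setting, not told); it snaps in 2 mm above that, and 4 mm above it the collar meets a rigid stop, good for 24 N. Eased back on to the sear, the pull vanishes. Fired, it settles within 5 mm of 0
- trip_pad (a point): middle of the top of the round pad, 22 mm across, at the free end of the trip lever, on the side of the press away from the column: at press (0, -92, 133) mm with free air below. The lever's pivot lies 74 mm from here, 18 mm from the striker axis, in the sear bracket between the two arms
- trip (a joint): turn of the trip lever, rad: 0 with the sear in (it springs back), grows as the pad is pressed down (74 mm per rad), firm end at 0.35 (pad 25 mm down). The held striker is let go at about 0.2 rad (15 mm) with 3 to 7 N on the pad
- offcut: short piece of the same bar stock, 42 x 16 x 6 mm, lying on the bench on the trip-lever side of the press; leave it alone
- tweezers: steel cross-lock soldering tweezers with wooden grips, 160 mm long, 8 mm thick, lying on the column side of the press; leave alone
- gold_ring: plain ring, 23 mm across, 6 mm high, lying flat behind the lever side of the press; leave alone
- solder_block: white honeycomb soldering block 140 x 120 x 18 mm, far left on the bench; leave alone
- hammer: small hammer lying on the right of the bench, 220 mm long; leave alone
- flux_jar: jar with black cap, 60 mm across and 60 mm high, left of the press; leave alone
- ring_clamp: wooden ring clamp lying on the right, 120 x 28 x 20 mm, with a brass band round its middle; leave alone
Mind the look-alikes: they are no part of the job. Leave any orange look-alike of the press alone. Leave any blue look-alike of the part that bears bar_mid alone.

How it is judged:
On the way, in this order (a step that is already met when the one before it is completed fails the run):
1. the bar lies home against the end stop (gap under 2.5 mm) (x of bar_mid in the frame of stop_face above -0.0625 m and z of bar_mid in the frame of stop_face below 0.006 m), for 0.2 s.
2. the striker is drawn up, held by the sear alone, with the robot off the knob (value of joint striker above 0.017 m and value of joint trip below 0.06 rad and x of bar_mid in the frame of stop_face above -0.064 m and z of bar_mid in the frame of stop_face below 0.006 m and contact force between each of the fingers, the arm and striker below 0.1 N), for 0.3 s.
3. tripped, the striker flies down freely on to the bar, which lies home (velocity of joint striker below -0.4 m/s and x of bar_mid in the frame of stop_face above -0.064 m and contact force between each of the fingers, the arm and striker below 0.1 N).
At the end, for the whole second after the job is handed in: the bar lies flat in the guide within 4 mm of its end stop and at rest, the striker is down and at rest (within 6 mm of its rest height), the trip lever is let go and back up (under 0.06 rad), and the robot touches nothing (x of bar_mid in the frame of stop_face above -0.064 m and z of bar_mid in the frame of stop_face below 0.006 m and value of joint striker between -0.006 and 0.006 m and velocity of joint striker below 0.02 m/s and value of joint trip below 0.06 rad and angle between bar_mid's own z axis and vertical below 0.05 rad and linear speed of bar below 0.02 m/s).
It fails at once if the striker is hauled against its top stop with more than 24 N (12 N on either side of the forked stop) (contact force between striker and press_c9 above 12 N or contact force between striker and press_c10 above 12 N).
It fails at once if the bar is pushed with more than 30 N (contact force between the fingers and bar above 30 N).
It fails at once if the trip lever is pressed with more than 30 N (contact force between the fingers and trip above 30 N).
It fails at once if another thing on the bench is moved by more than 30 mm (distance of any of offcut, tweezers, gold_ring, solder_block, ring_clamp, hammer, flux_jar from where it was at the start of the episode above 0.03 m).
It also fails if it takes over 72 s, if anything falls off the work surface, if the arm or the gripper's body presses on something with over 40 N, if the wrist force passes 120 N, or if a joint passes its speed limit or range.

### The arm

A 6-joint arm with a two-finger parallel gripper is mounted at the origin on the work surface. World frame = base frame: x ahead of the robot, y to its left, z up, the work surface at z = 0. Lengths are in m, angles in rad, forces in N, time in s.
With the tool pointing down it reaches from about 0.2 to 0.875 m from the base axis. Payload 3.4 kg.
Tool frame: the origin (TCP) lies midway between the tips of the shut fingers; the grasp point (between the pads) lies 19 mm behind it; y points along the fingers, x is the direction in which the jaws open and shut, and the axes are right-handed (so a half turn about y gives the same grasp; the last joint's range is limited). The gripper opens to 94 mm and grips with 3 to 60 N. Pads are 16 mm wide; open, the fingers measure 119 mm over their backs; the gripper's body (75 mm by 177 mm) begins 78 mm behind the grasp point.
Start: joints at [-1.242, 0.276, 1.505, -0, 1.361, -0.121], TCP at [0.25, -0.518, 0.205] pointing down, gripper open.
Joint ranges: [-2.89, 2.89], [-0.75, 2.08], [0.22, 2.7], [-1.18, 4.32], [0.11, 2.71], [-2.7, 2.7]. Speed limits (rad/s): [2.57, 2.57, 3.14, 3.14, 3.14, 3.14].

### API

Orientations are given as a unit quaternion [w, x, y, z].
In Python, from cell import env, vision, job, find_in, silhouettes, mark_of gives the robot as it stands.
- The arm moves only by the tool play_rows, never from a script. Its argument "moves" is a list of rows, each an object with "xyz": the shift along the world's x, y, z in cm, a list of three; "yaw": the turn about the world's z in rad; "gripper": the closure, from -1 (fully open) to 1 (shut). In form: [{"xyz": [tx, ty, tz], "yaw": yaw, "gripper": gripper}, ...]. A call has exactly 5 rows; each row is the pose to reach, as a shift and turn from the pose commanded when the call began; what a row does not reach only later rows make up. A row lasts 1/10 s, in which the tool goes at most 50 mm and 8.59 degrees, less where a joint would pass 70% of its speed; a pose out of reach is approached as far as the arm can. A call with a gripper value outside its range is refused whole. The fingers move at their own pace and stop on an object; the grip force is fixed at half the most. Time passes only in rows, so rows that repeat a pose let the fingers close, or fill a call up. It gives the time, the measured TCP pose, the force and the opening at its end, in the units of the state.
- env.get_obs(): the state, without advancing time (a new reading comes with each control period).
- vision.read_camera(name): name is "scene" or "side" or "wrist"; returns (picture, depth): 480x640x3 uint8, red, green, blue; 480x640 float32, m along the optical axis (not along the pixel's ray), 0 where there is no reading.
- vision.camera_info(name): a dict with "camera_matrix" (3x3 intrinsics, pixels), "origin" and "attitude" of the camera in the world. Camera axes: x right, y down, z forward; pixel columns grow to the right and rows downward; lengths in m; the calibration is good to about 2 mm. The wrist camera is an equidistant fisheye: a pixel r from the principal point sees the ray r / f radians off the axis. A picture is of the moment at which its call begins: read the wrist's pose just before it. camera_info takes no time and is no camera call; for the wrist camera it gives the pose at the moment of the call.
- job.hand_in(): hands the job in, once; it reports no verdict.
Trained networks look in the newest picture that a camera, given by its name, has taken for a name from the list of things; names that differ only in an ending like _2 or _b are one class to them, and where a whole thing is asked for, a point or a joint stands for the part that bears it (a point fixed in the world has none). Each returns a list of dicts, best first, with "score" (0 to 1); they miss things now and then, are a little off and sometimes report something else, mostly with a low value. They report only what shows in the picture. A call takes as long as a camera call. They do not tell look-alikes from the thing itself.
- find_in(label, camera): "bbox" ([left, top, width, height] in pixels, round what is visible of it).
- silhouettes(label, camera): "mask" (480x640 bool, what is visible of it) and "bbox" ([left, top, width, height] in pixels, round what is visible of it).
- mark_of(label, camera): "centre" ([column, row] in pixels: a listed point, or the origin of a listed thing).
The state is a dict: "time_s": time; "joint_pos": joint angles; "dq": joint speeds; "tau": joint torques, N m; "tool_pos": TCP position; "orientation": TCP orientation; "ft_force": force on the tool from outside, world axes, zero at the start; "torque": the same for the moment, N m; "gripper_width": finger opening in m.
Only numpy, scipy, OpenCV 4.12 (cv2) and the standard library are available. Lean on these libraries where they do the work, as an engineer would, in place of code of your own. Each camera call takes 0.05 s, during which the arm holds its last target. There are 200 camera calls.

## Working session

There is one attempt and no reset: what is moved stays moved. The work goes in short steps, Python scripts to look and compute and a tool call to move; the robot and the scene stay as the last step left them, time stands still between calls to the robot, and variables do not carry over. Pictures are saved under pics/ and viewed, about 8 in all and at most 12, crops included, and the job is handed in when it is done.

Besides the shell and the picture viewer there is one more tool, called after "Call:" as name(argument=value, ...), one argument or row to a line, values as JSON. play_rows: Moves the arm, as the interface text tells. Its arguments: {"type":"object","properties":{"moves":{"type":"array"}},"required":["moves"]}

```bash
mkdir -p pics; ls
cat > h.py <<'E'
from cell import env, vision, job, find_in, silhouettes, mark_of
import numpy as np, cv2
from scipy.spatial.transform import Rotation as R
def cam(n):
    i=vision.camera_info(n); K=np.array(i["camera_matrix"]); o=np.array(i["origin"]); a=np.array(i["attitude"])
    M=a if a.shape==(3,3) else R.from_quat(np.r_[a[1:],a[0]]).as_matrix()
    return K,o,M
def ray(n,px):
    K,o,M=cam(n); return o,M@np.array([(px[0]-K[0,2])/K[0,0],(px[1]-K[1,2])/K[1,1],1])
def atz(n,px,z):
    o,d=ray(n,px); return o+d*(z-o[2])/d[2]
def atd(n,px,dep):
    o,d=ray(n,px); return o+d*dep
def pix(n,p):
    K,o,M=cam(n); c=M.T@(np.array(p)-o); return (K@(c/c[2]))[:2]
E
python3 - <<'E'
from h import *
np.set_printoptions(precision=4,suppress=True)
print(env.get_obs())
for n in("scene","side"):
    im,d=vision.read_camera(n); cv2.imwrite(f"pics/{n}0.png",im[:,:,::-1]); np.save(f"{n}_d.npy",d)
    print(n,vision.camera_info(n))
    for l in("press","stop_face","bar_mid","knob","trip_pad","offcut"):
        r=mark_of(l,n); 
        for q in r[:3]:
            c=q["centre"]; u,v=int(c[0]),int(c[1]); dd=d[min(max(v,0),479),min(max(u,0),639)]
            print(l,round(q["score"],2),np.round(c,1),atd(n,c,dd))
E
```

```text
pics
{'time_s': 0.0, 'joint_pos': array([-1.242 ,  0.2766,  1.5061,  0.    ,  1.3607, -0.121 ]), 'dq': array([ 0.0017,  0.0002, -0.0008, -0.0003,  0.0011, -0.0011]), 'tau': array([  0.0013, -40.4584, -23.7233,   0.07  ,   0.0343,  -0.0001]), 'tool_pos': array([ 0.2498, -0.5173,  0.2046]), 'orientation': array([ 0.5993, -0.5985,  0.3764, -0.3754]), 'ft_force': array([-0.3138, -0.4426, -0.8889]), 'torque': array([0.0088, 0.0455, 0.0176]), 'gripper_width': 0.0940519053212751}
scene {'camera_matrix': array([[579.5034,   0.    , 317.2172],
       [  0.    , 579.5034, 236.7359],
       [  0.    ,   0.    ,   1.    ]]), 'origin': array([ 1.6781, -0.5821,  1.1015]), 'attitude': array([-0.374 ,  0.7699,  0.4595, -0.2372])}
press 0.79 [353.1 265.5] [0.5961 0.0763 0.0285]
press 0.6 [268.3 306.2] [ 0.6285 -0.2028  0.0269]
press 0.49 [424.6 215.6] [0.4814 0.4107 0.0155]
stop_face 0.9 [268.5 298.1] [ 0.6276 -0.1996  0.0541]
stop_face 0.81 [356.4 258.5] [0.5986 0.0852 0.0527]
stop_face 0.4 [425.5 215.3] [0.4838 0.4123 0.0176]
bar_mid 0.64 [425.3 215.4] [0.4837 0.4116 0.0173]
bar_mid 0.48 [279.9 239
[... 684 characters left out ...]
([ 0.0743, -0.2134,  0.9068, -0.3559])}
press 0.89 [337.7 224.6] [ 0.5841 -0.1682  0.0187]
press 0.64 [302.9 296.1] [0.537  0.1206 0.0826]
press 0.53 [296.6 285.3] [0.5383 0.1438 0.1483]
stop_face 0.92 [331.  206.4] [ 0.5909 -0.1333  0.112 ]
stop_face 0.78 [293.4 288.3] [0.5403 0.1535 0.1487]
bar_mid 0.93 [324.8 297.4] [0.504  0.0783 0.0455]
bar_mid 0.71 [400.7 289.2] [ 0.363  -0.0528  0.0039]
bar_mid 0.43 [302.7 295.7] [0.5379 0.1199 0.0827]
knob 0.68 [302.2 228. ] [0.5556 0.0836 0.2513]
knob 0.57 [338.5 151. ] [ 0.5987 -0.1806  0.2466]
trip_pad 0.55 [320.2 235.6] [ 0.5641 -0.0175  0.129 ]
trip_pad 0.43 [360.7 165.7] [ 0.6348 -0.4528 -0.0001]
offcut 0.43 [334.2 282.7] [0.5149 0.0008 0.0022]
```

View pics/scene0.png

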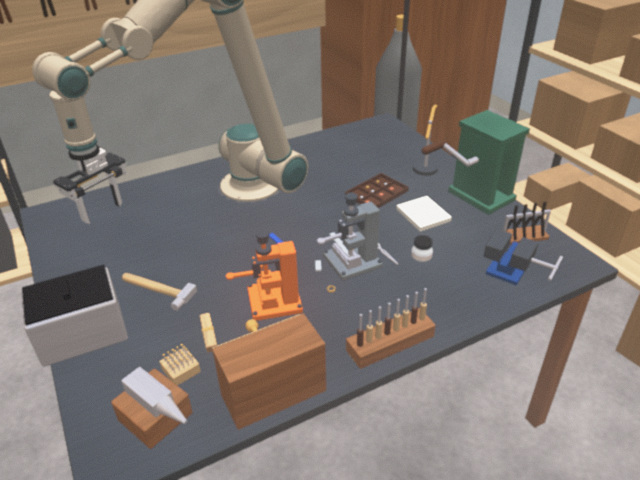

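View pics/side0.png

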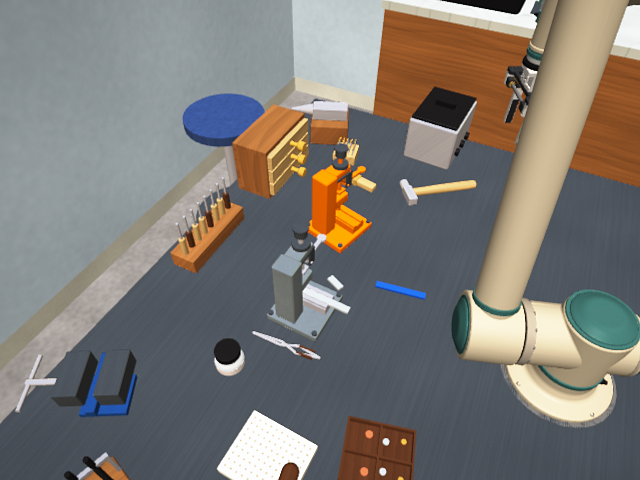

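The scene picture shows the grey press at about (355,235), the orange look-alike press at (272,280) and the blue bar look-alike at (280,240). The side picture shows the grey press at (300,290) with its silver bar at (325,298), the orange press at (340,205), the blue bar at (400,290) and the offcut at (335,283). I choose the grey press, and will check that choice in a close crop.

Run:
```python
from h import *
np.set_printoptions(precision=4,suppress=True)
A=cv2.imread("pics/scene0.png")[180:290,300:415]; B=cv2.imread("pics/side0.png")[215:345,255:365]
A=cv2.resize(A,(400,600*115//172),interpolation=cv2.INTER_CUBIC); B=cv2.resize(B,(400,473),interpolation=cv2.INTER_CUBIC)
c=np.zeros((480,800,3),np.uint8); c[:A.shape[0],:400]=A; c[:473,400:]=B; cv2.imwrite("pics/crop1.png",c)
P=[]
for n in("scene","side"):
    d=np.load(f"{n}_d.npy"); K,o,M=cam(n); v,u=np.mgrid[:480,:640]
    p=(np.stack([(u-K[0,2])/K[0,0],(v-K[1,2])/K[1,1],np.ones_like(d)],-1)*d[...,None])@M.T+o
    np.save(f"{n}_p.npy",p)
    s=(np.hypot(p[...,0]-.58,p[...,1]-.1)<.17)&(d>0)
    q=p[s]; 
    for a,b in((.19,.20),(.2,.21),(.243,.256),(.125,.14),(.036,.044),(.044,.05),(.004,.022)):
        t=q[(q[:,2]>a)&(q[:,2]<b)]; 
        if len(t)>3: print(n,a,b,len(t),t.mean(0),t.min(0),t.max(0), cv2.minAreaRect(t[:,:2].astype(np.float32)*1000))
```

```text
scene 0.19 0.2 271 [0.5751 0.1191 0.1947] [0.5456 0.061  0.19  ] [0.6    0.1617 0.1999] ((571.84521484375, 111.45053100585938), (99.92335510253906, 54.656883239746094), 87.89192199707031)
scene 0.2 0.21 97 [0.5725 0.0811 0.2052] [0.5506 0.062  0.2002] [0.5931 0.1407 0.2099] ((571.5905151367188, 101.60993957519531), (79.41885375976562, 40.73231506347656), 88.31843566894531)
scene 0.243 0.256 85 [0.5697 0.0812 0.2488] [0.5487 0.0659 0.2432] [0.586  0.0986 0.2556] ((570.20166015625, 80.9615249633789), (31.883045196533203, 37.30324172973633), 59.28950500488281)
scene 0.125 0.14 246 [0.5744 0.0617 0.1323] [ 0.5524 -0.0203  0.125 ] [0.5981 0.1582 0.14  ] ((568.93994140625, 70.46954345703125), (179.83079528808594, 41.900245666503906), 82.14230346679688)
scene 0.036 0.044 206 [0.5537 0.0883 0.0407] [0.4413 0.0585 0.0361] [0.6016 0.1589 0.044 ] ((534.5001220703125, 84.35037994384766), (170.68544006347656, 93.19737243652344), 22.668392181396484)
scene 0.044 0.05 167 [0.5454 0.0901 0.0462] [0.45   0.0593 0.044 ] [0.5987 0.1586 0.0499] ((537.88525390625, 84.81602478027344), (160.46102905273438, 
[... 869 characters left out ...]
 [0.5887 0.1587 0.1399] ((553.5025634765625, 69.45709991455078), (182.09307861328125, 49.031028747558594), 82.89788818359375)
side 0.036 0.044 226 [0.5211 0.1038 0.041 ] [0.443  0.0582 0.036 ] [0.5875 0.1587 0.044 ] ((513.172607421875, 115.94346618652344), (123.03760528564453, 115.63831329345703), 70.94097900390625)
side 0.044 0.05 519 [0.5104 0.0873 0.0461] [0.4423 0.0606 0.044 ] [0.5871 0.1588 0.0499] ((513.6685791015625, 116.23291778564453), (108.52255249023438, 127.57279205322266), 77.73295593261719)
side 0.004 0.022 1582 [0.5257 0.1312 0.0144] [ 0.4162 -0.0634  0.004 ] [0.7403 0.2552 0.022 ] ((574.0224609375, 91.9813232421875), (311.5419006347656, 325.24066162109375), 74.15703582763672)
```

View pics/crop1.png

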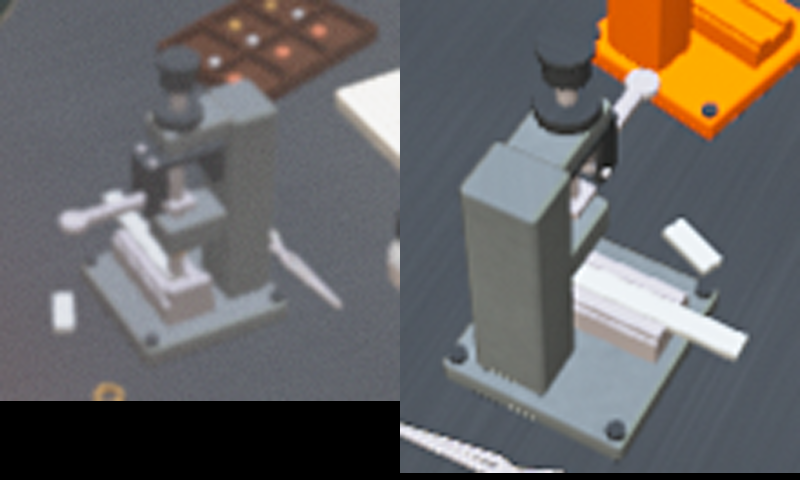

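Run:
```python
from h import *
from scipy.optimize import least_squares
np.set_printoptions(precision=4,suppress=True)
fa=lambda x,y:(300+x/3.478,180+y/3.645); fb=lambda x,y:(255+(x-400)/3.636,215+y/3.638)
obs=[("scene",fa(180,57),(0,0,.249)),("side",fb(567,47),(0,0,.249)),("scene",fa(73,218),(0,-.092,.133)),("side",fb(643,82),(0,-.092,.133))]
def f(q):
    c,s=np.cos(q[2]),np.sin(q[2]); r=[]
    for n,p,m in obs: r+=list(pix(n,(q[0]+c*m[0]-s*m[1],q[1]+s*m[0]+c*m[1],m[2]))-np.array(p))
    return r
z=least_squares(f,[.565,.08,0]); print(z.x,np.array(z.fun))
# bar top, z .046: direct end points in side
for n,g,pts in(("side",fb,[(748,337),(740,360),(580,267),(573,290)]),("scene",fa,[(107,195),(122,195)])):
    for p in pts: print(n,p,atz(n,g(*p),.046))
# column plane fits from side depth
p=np.load("side_p.npy").reshape(-1,3)
for lo,hi,a in((.09,.18,"col"),):
    t=p[(p[:,2]>lo)&(p[:,2]<hi)&(abs(p[:,0]-.56)<.05)&(p[:,1]>.11)&(p[:,1]<.18)]
    print(len(t),cv2.minAreaRect(t[:,:2].astype(np.float32)*1000))
    h,xe,ye=np.histogram2d(t[:,0],t[:,1],bins=[np.arange(.53,.60,.004),np.arange(.11,.17,.004)]); print(h.astype(int))
for l in("knob","trip_pad"):
  for n in("scene","side"): 
    vision.read_camera(n)
    for s in silhouettes(l,n)[:3]: print(l,n,s["score"],s["bbox"])
```

```text
[ 0.5612  0.0834 -0.0272] [-1.6886 -1.4056 -1.2206 -0.0895 -0.9598 -1.3823 -1.1885  0.233 ]
side (748, 337) [0.4406 0.0776 0.046 ]
side (740, 360) [0.4383 0.0949 0.046 ]
side (580, 267) [0.5562 0.077  0.046 ]
side (573, 290) [0.552  0.0947 0.046 ]
scene (107, 195) [0.4525 0.0826 0.046 ]
scene (122, 195) [0.4589 0.094  0.046 ]
759 ((554.8670043945312, 147.94061279296875), (61.20902633666992, 33.07604217529297), 37.725486755371094)
[[ 0  0  0  0  0  0  0  0  0  0  0  0  0  0  0]
 [ 0  0  0  0  0  0  0  0  0  0  0  0  0  0  0]
 [ 0  3 12 25 26 30 26 26 26 25 39 33  0  0  0]
 [ 0  0  0  0  0  0  0  0  0  0  0 41  8  0  0]
 [ 0  0  0  0  0  0  0  0  0  0  0 34  9  0  0]
 [ 0  0  0  0  0  0  0  0  0  0  0 32 13  0  0]
 [ 0  0  0  0  0  0  0  0  0  0  0 32 11  0  0]
 [ 0  0  0  0  0  0  0  0  0  0  0 32  5  0  0]
 [ 0  0  0  0  0  0  0  0  0  0  0 43  5  0  0]
 [ 0  0  0  0  0  0  0  0  0  0  0 39  4  0  0]
 [ 0  0  0  0  0  0  0  0  0  0  0 38  5  0  0]
 [ 0  0  0  0  0  0  0  0  0  0  0 38  2  0  0]
 [ 0  0  0  0  0  0  0  0  0  0  0 40  1  0  0]
 [ 0  0  0  0  0  0  0  0  0  0  0 36  1  0  0]
 [ 0  0  0  0  0  0  0  0  0  0  2 17  0  0  0]
 [ 0  0  0  0  0  0  0  0  0  0  0  0  0  0  0]
 [ 0  0  0  0  0  0  0  0  0  0  0  0  0  0  0]]
knob scene 0.76 [255.1, 232.2, 18.7, 60.3]
knob scene 0.69 [346.5, 192.2, 12.4, 61.3]
knob side 0.64 [335.9, 142.7, 15.3, 67.7]
knob side 0.56 [293.6, 218.8, 12.6, 54.5]
trip_pad scene 0.73 [224.9, 269.5, 27.7, 12.5]
trip_pad scene 0.58 [318.0, 231.1, 18.9, 13.7]
trip_pad scene 0.32 [411.4, 236.3, 19.2, 26.7]
trip_pad side 0.55 [302.5, 232.8, 22.4, 26.1]
trip_pad side 0.5 [344.9, 164.3, 20.1, 19.2]
```

Run:
```python
from h import *
np.set_printoptions(precision=4,suppress=True)
o=env.get_obs(); q=o["orientation"]; print(R.from_quat(np.r_[q[1:],q[0]]).as_matrix())
i=vision.camera_info("wrist"); print(i, o["tool_pos"])
p=np.load("side_p.npy").reshape(-1,3)
t=p[(p[:,2]>.06)&(p[:,2]<.18)&(p[:,0]>.546)&(p[:,0]<.582)&(p[:,1]>.145)&(p[:,1]<.17)]; a=np.polyfit(t[:,0]-.563,t[:,1],1); print("back face",a)
t=p[(p[:,2]>.06)&(p[:,2]<.18)&(p[:,0]>.53)&(p[:,0]<.546)&(p[:,1]>.12)&(p[:,1]<.150)]; a=np.polyfit(t[:,1]-.14,t[:,0],1); print("left face",a)
```

```text
[[ 0.4348  0.      0.9005]
 [-0.9005 -0.0001  0.4348]
 [ 0.0001 -1.     -0.    ]]
{'camera_matrix': array([[371.6483,   0.    , 321.077 ],
       [  0.    , 371.6483, 234.9266],
       [  0.    ,   0.    ,   1.    ]]), 'origin': array([ 0.3152, -0.485 ,  0.3844]), 'attitude': array([ 0.1063,  0.8404, -0.5273, -0.067 ])} [ 0.25   -0.5178  0.2055]
back face [-0.0354  0.157 ]
left face [0.0358 0.5394]
```

Call:
play_rows(
  moves=[
    {"xyz": [3,5,1],"yaw": 0,"gripper": -1},
    {"xyz": [6,10,2],"yaw": 0,"gripper": -1},
    {"xyz": [8,15,3],"yaw": 0,"gripper": -1},
    {"xyz": [8,20,4],"yaw": 0,"gripper": -1},
    {"xyz": [8,25,4],"yaw": 0,"gripper": -1},
  ],
)

```text
time_s: 1.6
tool_pos: [0.3302, -0.2887, 0.245]
orientation: [-0.599, 0.599, -0.375, 0.377]
ft_force: [0.7, 0.4, 0.5]
gripper_width: 0.094
```

Call:
play_rows(
  moves=[
    {"xyz": [0,5,1],"yaw": -0.12,"gripper": -0.5},
    {"xyz": [1,10,2],"yaw": -0.24,"gripper": -0.2},
    {"xyz": [2,15,2],"yaw": -0.36,"gripper": 0.2},
    {"xyz": [2.5,20,2],"yaw": -0.485,"gripper": 0.5},
    {"xyz": [3,25,2],"yaw": -0.485,"gripper": 0.8},
  ],
)

```text
time_s: 2.1
tool_pos: [0.3576, -0.0569, 0.2646]
orientation: [-0.49, 0.49, -0.509, 0.51]
ft_force: [1.1, 1.1, 0.4]
gripper_width: 0.0577
```

Call:
play_rows(
  moves=[
    {"xyz": [0,5,0],"yaw": 0,"gripper": 0.8},
    {"xyz": [1,10,0],"yaw": 0,"gripper": 0.8},
    {"xyz": [1,12,0],"yaw": 0,"gripper": 0.8},
    {"xyz": [1,12,0],"yaw": 0,"gripper": 0.8},
    {"xyz": [1,12,0],"yaw": 0,"gripper": 0.8},
  ],
)

```text
time_s: 2.6
tool_pos: [0.3672, 0.0617, 0.2642]
orientation: [-0.491, 0.492, -0.508, 0.509]
ft_force: [0.5, -0.0, -0.1]
gripper_width: 0.0177
```

Run:
```python
from h import *
np.set_printoptions(precision=4,suppress=True)
o=env.get_obs(); print(o["tool_pos"],o["orientation"],o["gripper_width"],o["time_s"])
i=vision.camera_info("wrist"); im,d=vision.read_camera("wrist"); print(i)
np.savez("w1.npz",K=i["camera_matrix"],o=i["origin"],a=i["attitude"],d=d)
cv2.imwrite("pics/w1.png",im[:,:,::-1])
K,oo,M=cam("wrist"); h=np.array
def wray(px):
    x=(px[0]-K[0,2])/K[0,0]; y=(px[1]-K[1,2])/K[1,1]; r=np.hypot(x,y); return M@h([x/r*np.sin(r),y/r*np.sin(r),np.cos(r)])
for l,z in(("knob",.237),("trip_pad",.133),("bar_mid",.046),("stop_face",.043)):
    for q in mark_of(l,"wrist")[:2]:
        v=wray(q["centre"]); print(l,q["score"],q["centre"],oo+v*(z-oo[2])/v[2])
```

```text
[0.3672 0.0617 0.2642] [-0.4913  0.4918 -0.5081  0.5086] 0.017689323344671323 2.6
{'camera_matrix': array([[371.6483,   0.    , 321.077 ],
       [  0.    , 371.6483, 234.9266],
       [  0.    ,   0.    ,   1.    ]]), 'origin': array([0.4396, 0.061 , 0.443 ]), 'attitude': array([-0.0877, -0.6897,  0.7131,  0.0901])}
knob 0.48 [607.4, 37.0] [ 0.5212 -0.1414  0.237 ]
trip_pad 0.89 [398.8, 2.3] [ 0.5619 -0.0105  0.133 ]
trip_pad 0.72 [625.4, 31.2] [ 0.5763 -0.2751  0.133 ]
bar_mid 0.82 [295.7, 79.3] [0.5075 0.0844 0.046 ]
bar_mid 0.72 [416.1, 200.2] [ 0.3733 -0.0427  0.046 ]
stop_face 0.84 [523.2, 2.6] [ 0.6175 -0.1904  0.043 ]
```

View pics/w1.png

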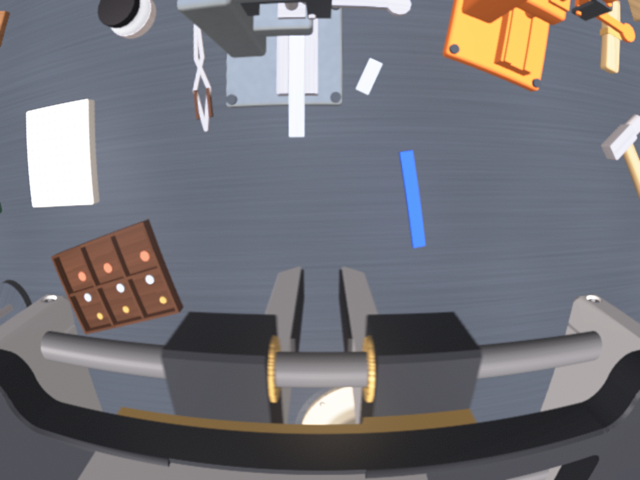

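The wrist picture shows the bar's near end at (297,137), the bar running up to (290,20) between its rails, and the trip pad at (400,5). The orange press is at (500,40) and the blue bar at (412,200), both clear of the route.

```bash
cat >> h.py <<'E'
def wray(px,w):
    K,M=w["K"],R.from_quat(np.r_[w["a"][1:],w["a"][0]]).as_matrix()
    x=(px[0]-K[0,2])/K[0,0]; y=(px[1]-K[1,2])/K[1,1]; r=np.hypot(x,y); return M@np.array([x/r*np.sin(r),y/r*np.sin(r),np.cos(r)])
def watz(px,z,w):
    v=wray(px,w); return w["o"]+v*(z-w["o"][2])/v[2]
E
python3 - <<'E'
from h import *
np.set_printoptions(precision=4,suppress=True)
w=np.load("w1.npz")
im=cv2.imread("pics/w1.png"); g=im.astype(int).min(2)
for v in range(20,142,10):
    r=np.where(g[v,280:318]>190)[0]+280
    if len(r): print(v,r.min(),r.max(),watz((r.min()-.5,v),.046,w)[:2],watz((r.max()+.5,v),.046,w)[:2])
print([ (v,int(g[v,297])) for v in range(130,142)])
for p,z in(((297,137),.046),((400,5),.133),((337,97),.012),((232,99),.012)): print(p,watz(p,z,w))
print(env.get_obs()["gripper_width"])
E
```

```text
20 313 317 [0.5741 0.0653] [0.5739 0.06  ]
30 313 317 [0.5623 0.0657] [0.5621 0.0604]
40 280 317 [0.5528 0.1011] [0.5505 0.0608]
50 280 317 [0.5413 0.1014] [0.5391 0.0611]
60 280 317 [0.5299 0.1017] [0.5278 0.0615]
70 280 317 [0.5188 0.102 ] [0.5167 0.0619]
80 280 317 [0.5077 0.1023] [0.5057 0.0622]
90 280 317 [0.4967 0.1027] [0.4947 0.0626]
100 288 304 [0.4853 0.0946] [0.4844 0.0766]
110 289 304 [0.4745 0.0939] [0.4737 0.077 ]
120 289 303 [0.4637 0.0943] [0.463  0.0784]
130 289 303 [0.453  0.0947] [0.4523 0.0788]
[(130, 248), (131, 248), (132, 248), (133, 248), (134, 248), (135, 247), (136, 224), (137, 157), (138, 117), (139, 109), (140, 109), (141, 110)]
(297, 137) [0.4451 0.086  0.046 ]
(400, 5) [ 0.5594 -0.0105  0.133 ]
(337, 97) [0.4906 0.0407 0.012 ]
(232, 99) [0.4952 0.1624 0.012 ]
0.009810317216395947
```

Call:
play_rows(
  moves=[
    {"xyz": [2,2.5,-4],"yaw": 0,"gripper": 0.82},
    {"xyz": [4,2.5,-8.5],"yaw": 0,"gripper": 0.82},
    {"xyz": [4,2.5,-13],"yaw": 0,"gripper": 0.82},
    {"xyz": [4,2.5,-17.5],"yaw": 0,"gripper": 0.82},
    {"xyz": [4,2.5,-21],"yaw": 0,"gripper": 0.82},
  ],
)

```text
time_s: 3.35
tool_pos: [0.4065, 0.0859, 0.052]
orientation: [0.49, -0.491, 0.51, -0.509]
ft_force: [0.7, -0.1, 0.5]
gripper_width: 0.0085
```

Call:
play_rows(
  moves=[
    {"xyz": [0,0,-1],"yaw": 0,"gripper": 0.82},
    {"xyz": [0,0,-2],"yaw": 0,"gripper": 0.82},
    {"xyz": [0,0,-2.7],"yaw": 0,"gripper": 0.82},
    {"xyz": [0,0,-2.7],"yaw": 0,"gripper": 0.82},
    {"xyz": [0,0,-2.7],"yaw": 0,"gripper": 0.82},
  ],
)

```text
time_s: 3.85
tool_pos: [0.4085, 0.0869, 0.0281]
orientation: [-0.492, 0.49, -0.508, 0.509]
ft_force: [-0.3, 0.4, -0.0]
gripper_width: 0.0087
```

Run:
```python
from h import *
np.set_printoptions(precision=4,suppress=True)
o=env.get_obs(); print(o)
im,d=vision.read_camera("side"); cv2.imwrite("pics/side1.png",cv2.resize(im[220:345,265:385,::-1],(720,600*750//600 if 0 else 600),interpolation=cv2.INTER_CUBIC))
```

```text
{'time_s': 3.85, 'joint_pos': array([ 0.0427,  0.2309,  2.0904, -0.0001,  0.818 ,  1.6489]), 'dq': array([ 0.0016, -0.0056,  0.0007, -0.0004, -0.0014,  0.0015]), 'tau': array([ -0.0674, -29.5679, -15.7742,   0.0043,  -0.0729,  -0.0002]), 'tool_pos': array([0.4085, 0.0869, 0.0281]), 'orientation': array([-0.4917,  0.4905, -0.5082,  0.5093]), 'ft_force': array([-0.2808,  0.4455, -0.0423]), 'torque': array([0.0522, 0.0675, 0.018 ]), 'gripper_width': 0.008677687297386676}
```

View pics/side1.png

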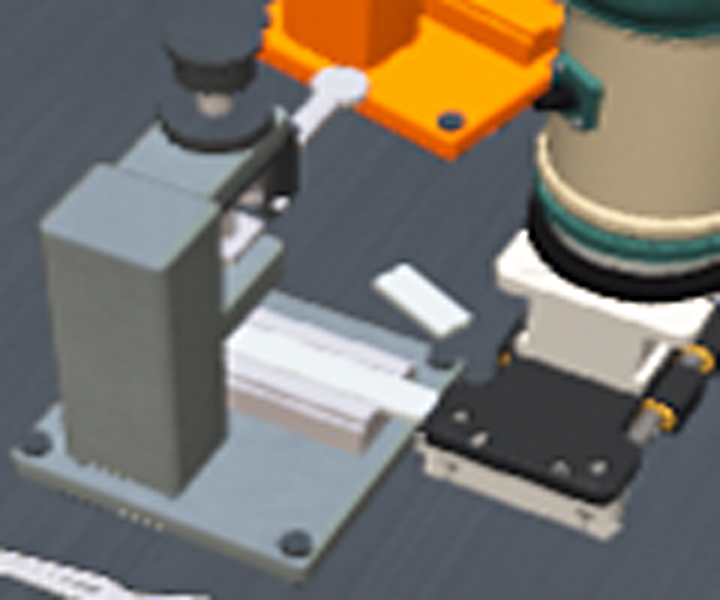

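The side crop shows the gripper just in front of the bar's near end (430,405), with the grey press, column and lever clear of it. Next I push the bar gently.

Call:
play_rows(
  moves=[
    {"xyz": [0.5,0,0],"yaw": 0,"gripper": 0.82},
    {"xyz": [1.0,0,0],"yaw": 0,"gripper": 0.82},
    {"xyz": [1.5,-0.05,0],"yaw": 0,"gripper": 0.82},
    {"xyz": [2.0,-0.07,0],"yaw": 0,"gripper": 0.82},
    {"xyz": [2.4,-0.08,0],"yaw": 0,"gripper": 0.82},
  ],
)

```text
time_s: 4.4
tool_pos: [0.4321, 0.086, 0.0272]
orientation: [-0.491, 0.491, -0.509, 0.509]
ft_force: [-1.1, -0.9, 0.9]
gripper_width: 0.0087
```

Call:
play_rows(
  moves=[
    {"xyz": [0.2,0,0],"yaw": 0,"gripper": 0.82},
    {"xyz": [0.4,0,0],"yaw": 0,"gripper": 0.82},
    {"xyz": [0.6,0,0],"yaw": 0,"gripper": 0.82},
    {"xyz": [0.8,-0.02,0],"yaw": 0,"gripper": 0.82},
    {"xyz": [1.0,-0.03,0],"yaw": 0,"gripper": 0.82},
  ],
)

```text
time_s: 4.9
tool_pos: [0.4409, 0.0858, 0.027]
orientation: [0.491, -0.491, 0.509, -0.508]
ft_force: [-0.1, 0.5, 0.7]
gripper_width: 0.0084
```

Call:
play_rows(
  moves=[
    {"xyz": [0.12,0,0],"yaw": 0,"gripper": 0.82},
    {"xyz": [0.24,0,0],"yaw": 0,"gripper": 0.82},
    {"xyz": [0.36,0,0],"yaw": 0,"gripper": 0.82},
    {"xyz": [0.48,-0.02,0],"yaw": 0,"gripper": 0.82},
    {"xyz": [0.6,-0.03,0],"yaw": 0,"gripper": 0.82},
  ],
)

```text
time_s: 5.4
tool_pos: [0.4475, 0.0855, 0.0271]
orientation: [-0.491, 0.491, -0.509, 0.509]
ft_force: [-0.6, 0.2, -1.6]
gripper_width: 0.0086
```

Call:
play_rows(
  moves=[
    {"xyz": [0.06,0,0],"yaw": 0,"gripper": 0.82},
    {"xyz": [0.12,0,0],"yaw": 0,"gripper": 0.82},
    {"xyz": [0.18,0,0],"yaw": 0,"gripper": 0.82},
    {"xyz": [0.24,0,0],"yaw": 0,"gripper": 0.82},
    {"xyz": [0.3,-0.01,0],"yaw": 0,"gripper": 0.82},
  ],
)

```text
time_s: 5.9
tool_pos: [0.4504, 0.0854, 0.0272]
orientation: [-0.491, 0.491, -0.509, 0.509]
ft_force: [0.1, -0.3, -0.8]
gripper_width: 0.0085
```

Call:
play_rows(
  moves=[
    {"xyz": [0.06,0,0],"yaw": 0,"gripper": 0.82},
    {"xyz": [0.12,0,0],"yaw": 0,"gripper": 0.82},
    {"xyz": [0.18,0,0],"yaw": 0,"gripper": 0.82},
    {"xyz": [0.24,0,0],"yaw": 0,"gripper": 0.82},
    {"xyz": [0.3,-0.01,0],"yaw": 0,"gripper": 0.82},
  ],
)

```text
time_s: 6.4
tool_pos: [0.4534, 0.0853, 0.0271]
orientation: [-0.491, 0.491, -0.509, 0.509]
ft_force: [-0.6, -0.1, -0.1]
gripper_width: 0.0086
```

Run:
```python
from h import *
np.set_printoptions(precision=4,suppress=True)
for k in range(4):
    im,d=vision.read_camera("side"); o=env.get_obs(); print(o["tool_pos"],o["ft_force"])
cv2.imwrite("pics/side2.png",cv2.resize(im[220:345,265:385,::-1],(720,600),interpolation=cv2.INTER_CUBIC))
```

```text
[0.4536 0.0852 0.0271] [-1.1434 -0.0201  0.2924]
[0.4536 0.0853 0.0271] [ 0.1098  0.1992 -0.635 ]
[0.4536 0.0852 0.0271] [-0.5466 -0.6774 -0.5406]
[0.4536 0.0853 0.0272] [-0.3386  1.4286  0.4896]
```

View pics/side2.png

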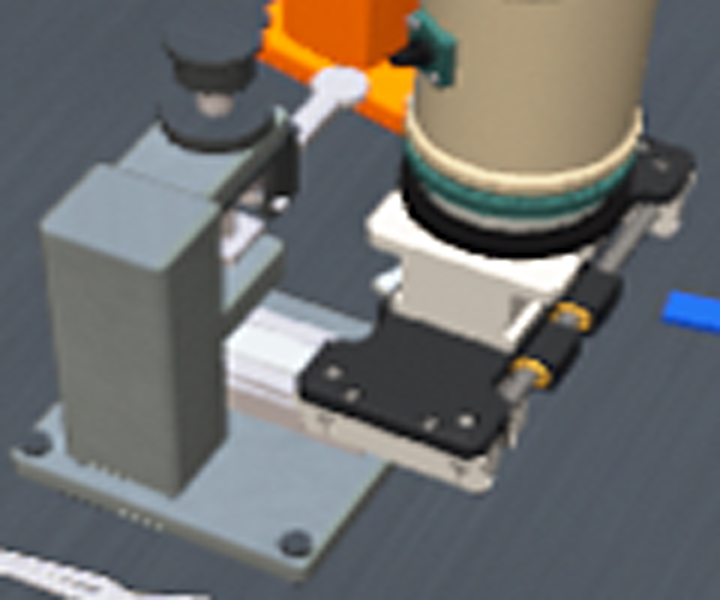

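The crop shows the gripper hiding the bar's near end, with the press undisturbed. The force reading still shows no contact with the stop, so I go on in small steps.

Call:
play_rows(
  moves=[
    {"xyz": [0.06,0,0],"yaw": 0,"gripper": 0.82},
    {"xyz": [0.12,0,0],"yaw": 0,"gripper": 0.82},
    {"xyz": [0.18,0,0],"yaw": 0,"gripper": 0.82},
    {"xyz": [0.24,0,0],"yaw": 0,"gripper": 0.82},
    {"xyz": [0.3,-0.01,0],"yaw": 0,"gripper": 0.82},
  ],
)

```text
time_s: 7.1
tool_pos: [0.4537, 0.0852, 0.0268]
orientation: [0.49, -0.492, 0.51, -0.507]
ft_force: [-7.2, 0.3, 5.1]
gripper_width: 0.0085
```

```bash
cat > w.py <<'E'
import sys
from h import *
np.set_printoptions(precision=4,suppress=True)
o=env.get_obs(); i=vision.camera_info("wrist"); im,d=vision.read_camera("wrist"); print(o["tool_pos"],o["ft_force"])
np.savez(sys.argv[1]+".npz",K=i["camera_matrix"],o=i["origin"],a=i["attitude"],d=d); cv2.imwrite(f"pics/{sys.argv[1]}.png",im[:,:,::-1])
E
python3 w.py w2
```

```text
[0.4537 0.0852 0.0268] [-7.1968  0.2617  5.1294]
```

View pics/w2.png

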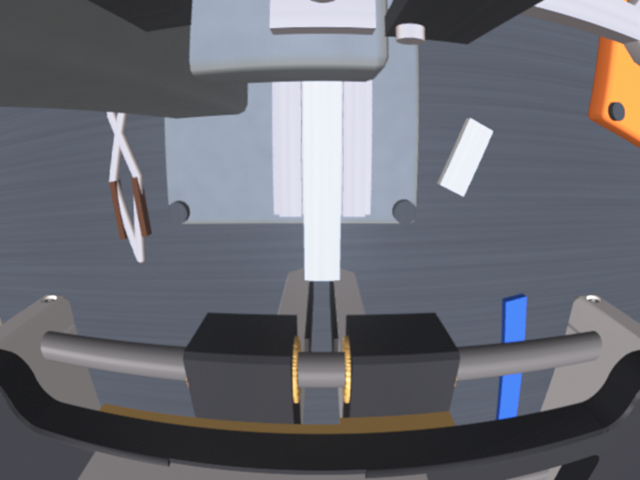

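The wrist picture shows the bar's near end at (322,279), centred on the fingers, and the anvil front at row 216. The reaction is 7 N and the tool has stopped advancing, so the bar is home. I check the overhang and back off.

Run:
```python
from h import *
np.set_printoptions(precision=4,suppress=True)
w=np.load("w2.npz")
for p,z in(((322,280),.046),((322,100),.046),((287,216),.043),((357,216),.043),((306.,150),.046),((340,150),.046)): print(p,watz(p,z,w))
```

```text
(322, 280) [0.4636 0.086  0.046 ]
(322, 100) [0.5438 0.0832 0.046 ]
(287, 216) [0.4936 0.1006 0.043 ]
(357, 216) [0.4925 0.0693 0.043 ]
(306.0, 150) [0.5226 0.0908 0.046 ]
(340, 150) [0.5221 0.0763 0.046 ]
```

Call:
play_rows(
  moves=[
    {"xyz": [-1,0,0],"yaw": 0,"gripper": 0.82},
    {"xyz": [-3,0,0],"yaw": 0,"gripper": 0.82},
    {"xyz": [-6,0,0],"yaw": 0,"gripper": 0.82},
    {"xyz": [-6,0,4],"yaw": 0,"gripper": 0.5},
    {"xyz": [-6,0,9],"yaw": 0,"gripper": 0.2},
  ],
)

```text
time_s: 7.65
tool_pos: [0.3936, 0.085, 0.1163]
orientation: [0.49, -0.492, 0.51, -0.508]
ft_force: [1.5, 0.6, 0.2]
gripper_width: 0.0212
```

Call:
play_rows(
  moves=[
    {"xyz": [0,0,5],"yaw": 0,"gripper": 0.1},
    {"xyz": [0,0,10],"yaw": 0,"gripper": 0},
    {"xyz": [0,0,15],"yaw": 0,"gripper": -0.2},
    {"xyz": [0,0,18],"yaw": 0,"gripper": -0.2},
    {"xyz": [0,0,18],"yaw": 0,"gripper": -0.2},
  ],
)

```text
time_s: 8.15
tool_pos: [0.4, 0.0853, 0.302]
orientation: [-0.495, 0.488, -0.506, 0.512]
ft_force: [0.2, 0.4, 0.0]
gripper_width: 0.0562
```

```bash
python3 w.py w3
python3 - <<'E'
from h import *
np.set_printoptions(precision=4,suppress=True)
w=np.load("w3.npz")
for l,z in(("knob",.237),("trip_pad",.133),("bar_mid",.043),("stop_face",.043)):
    for q in mark_of(l,"wrist")[:2]: print(l,q["score"],q["centre"],watz(q["centre"],z,w))
E
```

```text
[0.4    0.0853 0.302 ] [0.1759 0.4033 0.0021]
knob 0.79 [318.6, 9.5] [0.5643 0.0828 0.237 ]
knob 0.56 [632.0, 14.5] [ 0.6011 -0.195   0.237 ]
trip_pad 0.77 [415.9, 50.8] [ 0.5621 -0.0089  0.133 ]
bar_mid 0.64 [318.4, 98.6] [0.5265 0.0858 0.043 ]
bar_mid 0.59 [424.9, 224.6] [ 0.3719 -0.0407  0.043 ]
stop_face 0.67 [527.4, 41.5] [ 0.6148 -0.1912  0.043 ]
```

View pics/w3.png

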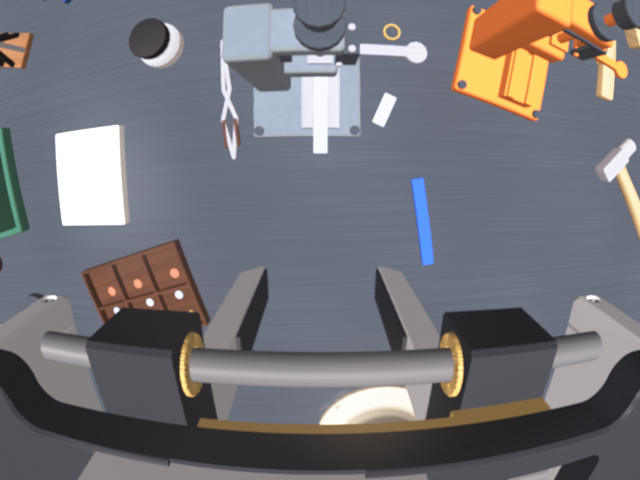

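The wrist picture shows the knob at (319,10), the pad at (416,51) and the bar end at (320,152). The measured overhang is 30 mm, so the bar is home. The anvil front, the knob and the pad agree on a striker axis at about (0.564, 0.082). Now I move over the knob.

Call:
play_rows(
  moves=[
    {"xyz": [4,0,0],"yaw": 0,"gripper": -0.2},
    {"xyz": [8,-0.1,0],"yaw": 0,"gripper": -0.2},
    {"xyz": [12,-0.2,0],"yaw": 0,"gripper": -0.2},
    {"xyz": [16.4,-0.3,0],"yaw": 0,"gripper": -0.2},
    {"xyz": [16.4,-0.3,-2],"yaw": 0,"gripper": -0.2},
  ],
)

```text
time_s: 8.9
tool_pos: [0.5667, 0.0817, 0.2755]
orientation: [-0.492, 0.49, -0.508, 0.51]
ft_force: [-0.5, -0.4, -0.4]
gripper_width: 0.0565
```

Call:
play_rows(
  moves=[
    {"xyz": [0,0,-0.5],"yaw": 0,"gripper": -0.2},
    {"xyz": [0,0,-0.5],"yaw": 0,"gripper": -0.2},
    {"xyz": [0,0,-0.5],"yaw": 0,"gripper": -0.2},
    {"xyz": [0,0,-0.5],"yaw": 0,"gripper": -0.2},
    {"xyz": [0,0,-0.5],"yaw": 0,"gripper": -0.2},
  ],
)

```text
time_s: 9.4
tool_pos: [0.5602, 0.0823, 0.2733]
orientation: [-0.492, 0.491, -0.508, 0.509]
ft_force: [-0.1, 0.4, 0.1]
gripper_width: 0.0564
```

```bash
python3 w.py w4
python3 - <<'E'
from h import *
im,d=vision.read_camera("side"); im2=cv2.imread("pics/w4.png")
c=np.zeros((480,800,3),np.uint8); c[:,:480]=im2[:,80:560]
t=cv2.resize(im[170:290,265:345,::-1],(320,480),interpolation=cv2.INTER_CUBIC); c[:,480:]=t; cv2.imwrite("pics/c4.png",c)
E
```

```text
[0.5602 0.0823 0.2733] [-0.088   0.3643  0.0557]
```

View pics/c4.png

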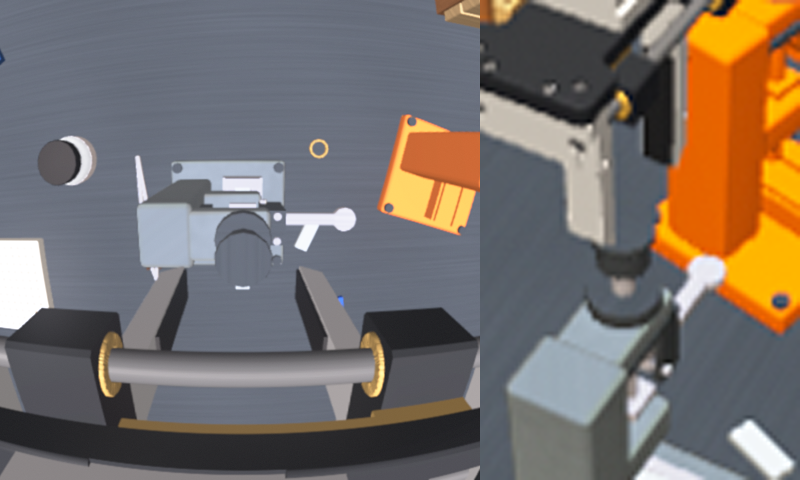

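Run:
```python
from h import *
np.set_printoptions(precision=4,suppress=True)
w=np.load("w4.npz")
for p,z in(((323,261),.249),((295,261),.249),((352,261),.249),((424,218),.133)): print(p,watz(p,z,w))
for l,z in(("knob",.237),("trip_pad",.133)):
    for q in mark_of(l,"wrist")[:1]: print(l,q["score"],q["centre"],watz(q["centre"],z,w))
```

```text
(323, 261) [0.5648 0.0825 0.249 ]
(295, 261) [0.5653 0.0987 0.249 ]
(352, 261) [0.5641 0.0658 0.249 ]
(424, 218) [ 0.5631 -0.0089  0.133 ]
knob 0.66 [322.8, 255.4] [0.5644 0.0826 0.237 ]
trip_pad 0.69 [425.0, 219.8] [ 0.5615 -0.0099  0.133 ]
```

The picture shows the knob centred between the open fingers at (243,261) in the crop. It measures (0.5645, 0.0825), so I shift 4 mm in x and go down.

Call:
play_rows(
  moves=[
    {"xyz": [0.42,0,0],"yaw": 0,"gripper": -0.2},
    {"xyz": [0.42,0,-1.5],"yaw": 0,"gripper": -0.2},
    {"xyz": [0.42,0,-3],"yaw": 0,"gripper": -0.2},
    {"xyz": [0.42,0,-4.5],"yaw": 0,"gripper": -0.2},
    {"xyz": [0.42,0,-5.6],"yaw": 0,"gripper": -0.2},
  ],
)

```text
time_s: 10.1
tool_pos: [0.5645, 0.0821, 0.2151]
orientation: [0.491, -0.491, 0.509, -0.509]
ft_force: [-0.6, 0.2, 0.8]
gripper_width: 0.0564
```

Call:
play_rows(
  moves=[
    {"xyz": [0,0,0],"yaw": 0,"gripper": 0},
    {"xyz": [0,0,0],"yaw": 0,"gripper": 0.2},
    {"xyz": [0,0,0],"yaw": 0,"gripper": 0.3},
    {"xyz": [0,0,0],"yaw": 0,"gripper": 0.5},
    {"xyz": [0,0,0],"yaw": 0,"gripper": 0.8},
  ],
)

```text
time_s: 10.6
tool_pos: [0.5652, 0.081, 0.2168]
orientation: [-0.491, 0.491, -0.508, 0.51]
ft_force: [0.9, -3.9, 0.2]
gripper_width: 0.0327
```

Call:
play_rows(
  moves=[
    {"xyz": [0,0,0],"yaw": 0,"gripper": 1},
    {"xyz": [0,0,0],"yaw": 0,"gripper": 1},
    {"xyz": [0,0,0],"yaw": 0,"gripper": 1},
    {"xyz": [0,0,0],"yaw": 0,"gripper": 1},
    {"xyz": [0,0,0],"yaw": 0,"gripper": 1},
  ],
)

```text
time_s: 11.1
tool_pos: [0.5652, 0.081, 0.2165]
orientation: [-0.491, 0.491, -0.508, 0.51]
ft_force: [1.1, -5.0, -0.2]
gripper_width: 0.0329
```

The fingers hold the knob by its rim at 33 mm opening. I take out the sideways force with a 1.3 mm shift and draw up gently.

Call:
play_rows(
  moves=[
    {"xyz": [0,-0.06,0],"yaw": 0,"gripper": 1},
    {"xyz": [0.03,-0.12,0],"yaw": 0,"gripper": 1},
    {"xyz": [0.03,-0.13,0.2],"yaw": 0,"gripper": 1},
    {"xyz": [0.03,-0.13,0.5],"yaw": 0,"gripper": 1},
    {"xyz": [0.03,-0.13,0.8],"yaw": 0,"gripper": 1},
  ],
)

```text
time_s: 11.6
tool_pos: [0.5651, 0.0811, 0.224]
orientation: [0.491, -0.491, 0.509, -0.509]
ft_force: [2.3, -3.0, -3.7]
gripper_width: 0.0328
```

Call:
play_rows(
  moves=[
    {"xyz": [0,0,0.2],"yaw": 0,"gripper": 1},
    {"xyz": [0,0,0.4],"yaw": 0,"gripper": 1},
    {"xyz": [0,0,0.6],"yaw": 0,"gripper": 1},
    {"xyz": [0,0,0.8],"yaw": 0,"gripper": 1},
    {"xyz": [0,0,0.8],"yaw": 0,"gripper": 1},
  ],
)

```text
time_s: 12.1
tool_pos: [0.5651, 0.081, 0.232]
orientation: [0.491, -0.491, 0.509, -0.509]
ft_force: [4.9, -1.7, -5.4]
gripper_width: 0.033
```

Call:
play_rows(
  moves=[
    {"xyz": [0.1,0,0.1],"yaw": 0,"gripper": 1},
    {"xyz": [0.1,0,0.2],"yaw": 0,"gripper": 1},
    {"xyz": [0.1,0,0.3],"yaw": 0,"gripper": 1},
    {"xyz": [0.1,0,0.4],"yaw": 0,"gripper": 1},
    {"xyz": [0.1,0,0.4],"yaw": 0,"gripper": 1},
  ],
)

```text
time_s: 12.6
tool_pos: [0.565, 0.081, 0.2352]
orientation: [0.491, -0.492, 0.509, -0.508]
ft_force: [1.6, -0.9, -10.4]
gripper_width: 0.0327
```

Call:
play_rows(
  moves=[
    {"xyz": [0,0,0.05],"yaw": 0,"gripper": 1},
    {"xyz": [0,0,0.1],"yaw": 0,"gripper": 1},
    {"xyz": [0,0,0.15],"yaw": 0,"gripper": 1},
    {"xyz": [0,0,0.2],"yaw": 0,"gripper": 1},
    {"xyz": [0,0,0.2],"yaw": 0,"gripper": 1},
  ],
)

```text
time_s: 13.1
tool_pos: [0.5651, 0.0811, 0.2377]
orientation: [0.491, -0.492, 0.509, -0.508]
ft_force: [0.1, -0.4, -15.6]
gripper_width: 0.0329
```

Call:
play_rows(
  moves=[
    {"xyz": [0,0,0.05],"yaw": 0,"gripper": 1},
    {"xyz": [0,0,0.1],"yaw": 0,"gripper": 1},
    {"xyz": [0,0,0.15],"yaw": 0,"gripper": 1},
    {"xyz": [0,0,0.2],"yaw": 0,"gripper": 1},
    {"xyz": [0,0,0.2],"yaw": 0,"gripper": 1},
  ],
)

```text
time_s: 13.6
tool_pos: [0.5652, 0.081, 0.24]
orientation: [0.491, -0.491, 0.509, -0.508]
ft_force: [-2.7, 0.2, -14.8]
gripper_width: 0.0328
```

Call:
play_rows(
  moves=[
    {"xyz": [-0.05,0,0.03],"yaw": 0,"gripper": 1},
    {"xyz": [-0.07,0,0.06],"yaw": 0,"gripper": 1},
    {"xyz": [-0.07,0,0.1],"yaw": 0,"gripper": 1},
    {"xyz": [-0.07,0,0.1],"yaw": 0,"gripper": 1},
    {"xyz": [-0.07,0,0.1],"yaw": 0,"gripper": 1},
  ],
)

```text
time_s: 14.1
tool_pos: [0.5652, 0.081, 0.2412]
orientation: [0.491, -0.491, 0.509, -0.509]
ft_force: [-1.2, 0.7, -14.9]
gripper_width: 0.0327
```

Call:
play_rows(
  moves=[
    {"xyz": [0,0,0.03],"yaw": 0,"gripper": 1},
    {"xyz": [0,0,0.06],"yaw": 0,"gripper": 1},
    {"xyz": [0,0,0.1],"yaw": 0,"gripper": 1},
    {"xyz": [0,0,0.1],"yaw": 0,"gripper": 1},
    {"xyz": [0,0,0.1],"yaw": 0,"gripper": 1},
  ],
)

```text
time_s: 14.6
tool_pos: [0.5652, 0.081, 0.2421]
orientation: [0.491, -0.491, 0.509, -0.509]
ft_force: [-0.8, 1.4, -15.5]
gripper_width: 0.0327
```

Call:
play_rows(
  moves=[
    {"xyz": [0,0,0.03],"yaw": 0,"gripper": 1},
    {"xyz": [0,0,0.06],"yaw": 0,"gripper": 1},
    {"xyz": [0,0,0.1],"yaw": 0,"gripper": 1},
    {"xyz": [0,0,0.1],"yaw": 0,"gripper": 1},
    {"xyz": [0,0,0.1],"yaw": 0,"gripper": 1},
  ],
)

```text
time_s: 15.1
tool_pos: [0.5652, 0.081, 0.2432]
orientation: [0.491, -0.491, 0.509, -0.509]
ft_force: [-1.7, 3.0, -15.3]
gripper_width: 0.033
```

Call:
play_rows(
  moves=[
    {"xyz": [0,0,0.03],"yaw": 0,"gripper": 1},
    {"xyz": [0,0,0.06],"yaw": 0,"gripper": 1},
    {"xyz": [0,0,0.1],"yaw": 0,"gripper": 1},
    {"xyz": [0,0,0.1],"yaw": 0,"gripper": 1},
    {"xyz": [0,0,0.1],"yaw": 0,"gripper": 1},
  ],
)

```text
time_s: 15.6
tool_pos: [0.5652, 0.081, 0.2442]
orientation: [0.491, -0.491, 0.509, -0.509]
ft_force: [-1.9, 2.8, -15.3]
gripper_width: 0.0325
```

Call:
play_rows(
  moves=[
    {"xyz": [0,0,0.03],"yaw": 0,"gripper": 1},
    {"xyz": [0,0,0.06],"yaw": 0,"gripper": 1},
    {"xyz": [0,0,0.1],"yaw": 0,"gripper": 1},
    {"xyz": [0,0,0.1],"yaw": 0,"gripper": 1},
    {"xyz": [0,0,0.1],"yaw": 0,"gripper": 1},
  ],
)

```text
time_s: 16.1
tool_pos: [0.5652, 0.081, 0.2454]
orientation: [-0.491, 0.491, -0.509, 0.509]
ft_force: [-0.8, 3.7, -13.9]
gripper_width: 0.0331
```

Call:
play_rows(
  moves=[
    {"xyz": [0,0.05,0.03],"yaw": 0,"gripper": 1},
    {"xyz": [0,0.08,0.06],"yaw": 0,"gripper": 1},
    {"xyz": [0,0.08,0.1],"yaw": 0,"gripper": 1},
    {"xyz": [0,0.08,0.1],"yaw": 0,"gripper": 1},
    {"xyz": [0,0.08,0.1],"yaw": 0,"gripper": 1},
  ],
)

```text
time_s: 16.6
tool_pos: [0.5652, 0.081, 0.2461]
orientation: [-0.491, 0.491, -0.508, 0.509]
ft_force: [-1.0, -0.3, -14.8]
gripper_width: 0.0327
```

Run:
```python
from h import *
np.set_printoptions(precision=4,suppress=True)
f=[]
for k in range(4):
    vision.read_camera("side"); o=env.get_obs(); f.append(np.r_[o["ft_force"],o["tool_pos"]])
print(np.array(f)); print(np.mean(f,0))
```

```text
[[ -1.5948  -1.0635 -14.2502   0.5652   0.0811   0.2461]
 [ -0.7749  -1.4147 -15.7306   0.5652   0.081    0.2461]
 [ -1.073   -0.8895 -15.4959   0.5652   0.081    0.2461]
 [ -2.1719  -1.3336 -14.6097   0.5652   0.081    0.2461]]
[ -1.4036  -1.1753 -15.0216   0.5652   0.081    0.2461]
```

Call:
play_rows(
  moves=[
    {"xyz": [0,0,-0.1],"yaw": 0,"gripper": 1},
    {"xyz": [0,0,-0.2],"yaw": 0,"gripper": 1},
    {"xyz": [0,0,-0.3],"yaw": 0,"gripper": 1},
    {"xyz": [0,0,-0.4],"yaw": 0,"gripper": 1},
    {"xyz": [0,0,-0.4],"yaw": 0,"gripper": 1},
  ],
)

```text
time_s: 17.3
tool_pos: [0.5652, 0.0811, 0.2422]
orientation: [-0.491, 0.491, -0.508, 0.509]
ft_force: [-2.3, -3.7, -8.4]
gripper_width: 0.0325
```

The pull hasn't vanished and the hand followed all the way down, so the striker isn't caught yet. I draw it up further in small steps.

Call:
play_rows(
  moves=[
    {"xyz": [0,0,0.1],"yaw": 0,"gripper": 1},
    {"xyz": [0,0,0.2],"yaw": 0,"gripper": 1},
    {"xyz": [0,0,0.3],"yaw": 0,"gripper": 1},
    {"xyz": [0,0,0.4],"yaw": 0,"gripper": 1},
    {"xyz": [0,0,0.45],"yaw": 0,"gripper": 1},
  ],
)

```text
time_s: 17.8
tool_pos: [0.5651, 0.0811, 0.246]
orientation: [-0.491, 0.492, -0.509, 0.509]
ft_force: [-1.0, -6.0, -14.9]
gripper_width: 0.0328
```

Call:
play_rows(
  moves=[
    {"xyz": [0,0,0.03],"yaw": 0,"gripper": 1},
    {"xyz": [0,0,0.06],"yaw": 0,"gripper": 1},
    {"xyz": [0,0,0.1],"yaw": 0,"gripper": 1},
    {"xyz": [0,0,0.1],"yaw": 0,"gripper": 1},
    {"xyz": [0,0,0.1],"yaw": 0,"gripper": 1},
  ],
)

```text
time_s: 18.3
tool_pos: [0.5652, 0.0811, 0.247]
orientation: [-0.491, 0.492, -0.509, 0.509]
ft_force: [-1.7, -5.3, -15.1]
gripper_width: 0.0328
```

Call:
play_rows(
  moves=[
    {"xyz": [0,0,0.03],"yaw": 0,"gripper": 1},
    {"xyz": [0,0,0.06],"yaw": 0,"gripper": 1},
    {"xyz": [0,0,0.1],"yaw": 0,"gripper": 1},
    {"xyz": [0,0,0.1],"yaw": 0,"gripper": 1},
    {"xyz": [0,0,0.1],"yaw": 0,"gripper": 1},
  ],
)

```text
time_s: 18.8
tool_pos: [0.5651, 0.0811, 0.2479]
orientation: [-0.491, 0.492, -0.509, 0.509]
ft_force: [-1.2, -4.3, -15.2]
gripper_width: 0.0327
```

Call:
play_rows(
  moves=[
    {"xyz": [0,-0.05,0.03],"yaw": 0,"gripper": 1},
    {"xyz": [0,-0.06,0.06],"yaw": 0,"gripper": 1},
    {"xyz": [0,-0.06,0.1],"yaw": 0,"gripper": 1},
    {"xyz": [0,-0.06,0.1],"yaw": 0,"gripper": 1},
    {"xyz": [0,-0.06,0.1],"yaw": 0,"gripper": 1},
  ],
)

```text
time_s: 19.3
tool_pos: [0.5651, 0.0811, 0.2495]
orientation: [0.491, -0.491, 0.509, -0.509]
ft_force: [-1.0, -4.1, -17.1]
gripper_width: 0.0327
```

Call:
play_rows(
  moves=[
    {"xyz": [0,0,0.03],"yaw": 0,"gripper": 1},
    {"xyz": [0,0,0.06],"yaw": 0,"gripper": 1},
    {"xyz": [0,0,0.1],"yaw": 0,"gripper": 1},
    {"xyz": [0,0,0.1],"yaw": 0,"gripper": 1},
    {"xyz": [0,0,0.1],"yaw": 0,"gripper": 1},
  ],
)

```text
time_s: 19.8
tool_pos: [0.5652, 0.0811, 0.2509]
orientation: [-0.491, 0.491, -0.509, 0.509]
ft_force: [-1.1, -3.3, -15.1]
gripper_width: 0.0328
```

Call:
play_rows(
  moves=[
    {"xyz": [0,0,0.03],"yaw": 0,"gripper": 1},
    {"xyz": [0,0,0.06],"yaw": 0,"gripper": 1},
    {"xyz": [0,0,0.1],"yaw": 0,"gripper": 1},
    {"xyz": [0,0,0.1],"yaw": 0,"gripper": 1},
    {"xyz": [0,0,0.1],"yaw": 0,"gripper": 1},
  ],
)

```text
time_s: 20.3
tool_pos: [0.5651, 0.0811, 0.2516]
orientation: [0.491, -0.491, 0.509, -0.509]
ft_force: [-0.6, -3.8, -16.4]
gripper_width: 0.0329
```

```bash
cat > kt.py <<'E'
from h import *
np.set_printoptions(precision=4,suppress=True)
def top(w,c):
    d=w["d"]; M=R.from_quat(np.r_[w["a"][1:],w["a"][0]]).as_matrix(); c=np.round(c).astype(int)
    zs=[]
    for u in range(c[0]-14,c[0]+15,7):
        for v in range(c[1]-14,c[1]+15,7):
            r=wray((u,v),w); ax=M[:,2]; zs.append((w["o"]+r*d[v,u]/(r@ax))[2])
    return np.array(zs).reshape(5,5)
E
python3 w.py w5
python3 - <<'E'
from kt import *
print(top(np.load("w4.npz"),(323,258)))
q=mark_of("knob","wrist")[:1]; print(q,env.get_obs()["tool_pos"])
w=np.load("w5.npz")
for v in range(230,360,10): 
    r=wray((322,v),w); M=R.from_quat(np.r_[w["a"][1:],w["a"][0]]).as_matrix(); print(v,(w["o"]+r*w["d"][v,322]/(r@M[:,2])))
E
```

```text
[0.5651 0.0811 0.2516] [ -0.5877  -3.7983 -16.3663]
[[0.2482 0.2499 0.2491 0.2501 0.2502]
 [0.2506 0.2495 0.2503 0.2493 0.2504]
 [0.2486 0.2494 0.2498 0.2502 0.249 ]
 [0.249  0.2499 0.2495 0.2493 0.2504]
 [0.2497 0.2495 0.2503 0.2502 0.2494]]
[{'centre': [323.1, 300.3], 'score': 0.86}] [0.5652 0.0811 0.2516]
230 [0.5828 0.0815 0.2057]
240 [0.5763 0.0817 0.2055]
250 [0.571  0.0819 0.2098]
260 [0.5713 0.0819 0.2304]
270 [0.5792 0.0817 0.269 ]
280 [0.5801 0.0817 0.2841]
290 [0.5758 0.0819 0.2846]
300 [0.5714 0.082  0.2852]
310 [0.5662 0.0822 0.2843]
320 [0.5607 0.0824 0.2832]
330 [0.556  0.0825 0.284 ]
340 [0.551  0.0827 0.2844]
350 [ 0.3665  0.0884 -0.0002]
```

The wrist depth puts the knob top at z 0.2845, so the striker has really risen 35 mm and the grip is not slipping. I continue.

Call:
play_rows(
  moves=[
    {"xyz": [0,-0.03,0.03],"yaw": 0,"gripper": 1},
    {"xyz": [0,-0.06,0.06],"yaw": 0,"gripper": 1},
    {"xyz": [0,-0.06,0.1],"yaw": 0,"gripper": 1},
    {"xyz": [0,-0.06,0.1],"yaw": 0,"gripper": 1},
    {"xyz": [0,-0.06,0.1],"yaw": 0,"gripper": 1},
  ],
)

```text
time_s: 20.9
tool_pos: [0.5651, 0.0811, 0.2526]
orientation: [0.491, -0.491, 0.509, -0.508]
ft_force: [-0.9, -1.1, -16.8]
gripper_width: 0.0331
```

Call:
play_rows(
  moves=[
    {"xyz": [0,0,0.03],"yaw": 0,"gripper": 1},
    {"xyz": [0,0,0.06],"yaw": 0,"gripper": 1},
    {"xyz": [0,0,0.1],"yaw": 0,"gripper": 1},
    {"xyz": [0,0,0.1],"yaw": 0,"gripper": 1},
    {"xyz": [0,0,0.1],"yaw": 0,"gripper": 1},
  ],
)

```text
time_s: 21.4
tool_pos: [0.5651, 0.081, 0.2537]
orientation: [0.491, -0.491, 0.509, -0.508]
ft_force: [-0.1, 1.5, -16.5]
gripper_width: 0.0328
```

Call:
play_rows(
  moves=[
    {"xyz": [0,0,0.03],"yaw": 0,"gripper": 1},
    {"xyz": [0,0,0.06],"yaw": 0,"gripper": 1},
    {"xyz": [0,0,0.1],"yaw": 0,"gripper": 1},
    {"xyz": [0,0,0.1],"yaw": 0,"gripper": 1},
    {"xyz": [0,0,0.1],"yaw": 0,"gripper": 1},
  ],
)

```text
time_s: 21.9
tool_pos: [0.5652, 0.081, 0.2549]
orientation: [0.491, -0.491, 0.509, -0.509]
ft_force: [-2.3, 4.1, -15.8]
gripper_width: 0.033
```

Call:
play_rows(
  moves=[
    {"xyz": [0,0,0.03],"yaw": 0,"gripper": 1},
    {"xyz": [0,0,0.06],"yaw": 0,"gripper": 1},
    {"xyz": [0,0,0.1],"yaw": 0,"gripper": 1},
    {"xyz": [0,0,0.1],"yaw": 0,"gripper": 1},
    {"xyz": [0,0,0.1],"yaw": 0,"gripper": 1},
  ],
)

```text
time_s: 22.4
tool_pos: [0.5652, 0.0809, 0.2557]
orientation: [0.491, -0.491, 0.509, -0.508]
ft_force: [-1.7, 5.0, -15.9]
gripper_width: 0.0329
```

Call:
play_rows(
  moves=[
    {"xyz": [0,0.03,-0.05],"yaw": 0,"gripper": 1},
    {"xyz": [0,0.05,-0.1],"yaw": 0,"gripper": 1},
    {"xyz": [0,0.05,-0.2],"yaw": 0,"gripper": 1},
    {"xyz": [0,0.05,-0.25],"yaw": 0,"gripper": 1},
    {"xyz": [0,0.05,-0.25],"yaw": 0,"gripper": 1},
  ],
)

```text
time_s: 22.9
tool_pos: [0.5652, 0.081, 0.2533]
orientation: [-0.491, 0.491, -0.509, 0.509]
ft_force: [-1.9, 3.5, -14.4]
gripper_width: 0.0328
```

Call:
play_rows(
  moves=[
    {"xyz": [0,0.04,0.1],"yaw": 0,"gripper": 1},
    {"xyz": [0,0.06,0.2],"yaw": 0,"gripper": 1},
    {"xyz": [0,0.06,0.25],"yaw": 0,"gripper": 1},
    {"xyz": [0,0.06,0.3],"yaw": 0,"gripper": 1},
    {"xyz": [0,0.06,0.33],"yaw": 0,"gripper": 1},
  ],
)

```text
time_s: 23.4
tool_pos: [0.5652, 0.081, 0.2563]
orientation: [-0.491, 0.491, -0.509, 0.509]
ft_force: [-0.9, 0.9, -15.9]
gripper_width: 0.0329
```

Call:
play_rows(
  moves=[
    {"xyz": [0,0,0.02],"yaw": 0,"gripper": 1},
    {"xyz": [0,0,0.04],"yaw": 0,"gripper": 1},
    {"xyz": [0,0,0.06],"yaw": 0,"gripper": 1},
    {"xyz": [0,0,0.08],"yaw": 0,"gripper": 1},
    {"xyz": [0,0,0.08],"yaw": 0,"gripper": 1},
  ],
)

```text
time_s: 23.9
tool_pos: [0.5652, 0.081, 0.2572]
orientation: [-0.491, 0.491, -0.508, 0.509]
ft_force: [-0.8, -2.1, -16.1]
gripper_width: 0.0327
```

```bash
cat >> kt.py <<'E'
def kz(name):
    w=np.load(name+".npz"); M=R.from_quat(np.r_[w["a"][1:],w["a"][0]]).as_matrix(); z=[]
    for v in range(286,332,3):
        for u in range(308,338,6):
            r=wray((u,v),w); z.append((w["o"]+r*w["d"][v,u]/(r@M[:,2]))[2])
    return np.median(z)
E
python3 w.py w6; python3 -c "
from kt import *
print(kz('w5'),kz('w6'))"
```

```text
[0.5652 0.081  0.2572] [ -0.7869  -2.1061 -16.1424]
0.28424207183570493 0.28969502824033133
```

Call:
play_rows(
  moves=[
    {"xyz": [0,0,0.02],"yaw": 0,"gripper": 1},
    {"xyz": [0,0,0.04],"yaw": 0,"gripper": 1},
    {"xyz": [0,0,0.06],"yaw": 0,"gripper": 1},
    {"xyz": [0,0,0.07],"yaw": 0,"gripper": 1},
    {"xyz": [0,0,0.07],"yaw": 0,"gripper": 1},
  ],
)

```text
time_s: 24.45
tool_pos: [0.5651, 0.081, 0.2573]
orientation: [-0.491, 0.492, -0.509, 0.509]
ft_force: [-0.9, -2.8, -22.3]
gripper_width: 0.0326
```

Call:
play_rows(
  moves=[
    {"xyz": [0,0,0.02],"yaw": 0,"gripper": 1},
    {"xyz": [0,0,0.04],"yaw": 0,"gripper": 1},
    {"xyz": [0,0,0.06],"yaw": 0,"gripper": 1},
    {"xyz": [0,0,0.06],"yaw": 0,"gripper": 1},
    {"xyz": [0,0,0.06],"yaw": 0,"gripper": 1},
  ],
)

```text
time_s: 24.95
tool_pos: [0.5651, 0.081, 0.2574]
orientation: [0.49, -0.492, 0.509, -0.509]
ft_force: [1.3, -4.7, -26.6]
gripper_width: 0.0329
```

The top stop is met at 40.4 mm with about 10 N on it, which is within its limit. The sear should then sit near 36.4 mm, so I ease down on to it.

Call:
play_rows(
  moves=[
    {"xyz": [0,0,-0.1],"yaw": 0,"gripper": 1},
    {"xyz": [0,0,-0.2],"yaw": 0,"gripper": 1},
    {"xyz": [0,0,-0.3],"yaw": 0,"gripper": 1},
    {"xyz": [0,0,-0.4],"yaw": 0,"gripper": 1},
    {"xyz": [0,-0.03,-0.5],"yaw": 0,"gripper": 1},
  ],
)

```text
time_s: 25.45
tool_pos: [0.5652, 0.0811, 0.2548]
orientation: [-0.491, 0.491, -0.508, 0.509]
ft_force: [-2.3, -3.8, -14.8]
gripper_width: 0.0328
```

Call:
play_rows(
  moves=[
    {"xyz": [0,-0.02,-0.05],"yaw": 0,"gripper": 1},
    {"xyz": [0,-0.04,-0.1],"yaw": 0,"gripper": 1},
    {"xyz": [0,-0.05,-0.15],"yaw": 0,"gripper": 1},
    {"xyz": [0,-0.05,-0.15],"yaw": 0,"gripper": 1},
    {"xyz": [0,-0.05,-0.15],"yaw": 0,"gripper": 1},
  ],
)

```text
time_s: 25.95
tool_pos: [0.5652, 0.0811, 0.2531]
orientation: [-0.492, 0.491, -0.509, 0.509]
ft_force: [-2.9, -3.4, -9.1]
gripper_width: 0.0327
```

Call:
play_rows(
  moves=[
    {"xyz": [0,-0.02,-0.05],"yaw": 0,"gripper": 1},
    {"xyz": [0,-0.04,-0.1],"yaw": 0,"gripper": 1},
    {"xyz": [0,-0.05,-0.15],"yaw": 0,"gripper": 1},
    {"xyz": [0,-0.05,-0.15],"yaw": 0,"gripper": 1},
    {"xyz": [0,-0.05,-0.15],"yaw": 0,"gripper": 1},
  ],
)

```text
time_s: 26.45
tool_pos: [0.5653, 0.0811, 0.2529]
orientation: [-0.492, 0.49, -0.508, 0.509]
ft_force: [-5.5, -0.9, -1.2]
gripper_width: 0.0328
```

Call:
play_rows(
  moves=[
    {"xyz": [0,-0.02,-0.05],"yaw": 0,"gripper": 1},
    {"xyz": [0,-0.04,-0.1],"yaw": 0,"gripper": 1},
    {"xyz": [0,-0.05,-0.12],"yaw": 0,"gripper": 1},
    {"xyz": [0,-0.05,-0.12],"yaw": 0,"gripper": 1},
    {"xyz": [0,-0.05,-0.12],"yaw": 0,"gripper": 1},
  ],
)

```text
time_s: 26.95
tool_pos: [0.5654, 0.0811, 0.2527]
orientation: [-0.493, 0.49, -0.508, 0.509]
ft_force: [-6.9, -0.4, 1.9]
gripper_width: 0.0325
```

The pull has vanished and the hand no longer sinks, so the sear holds the striker. I let go and rise clear.

Call:
play_rows(
  moves=[
    {"xyz": [0,0,0.06],"yaw": 0,"gripper": 0.2},
    {"xyz": [0,0,0.06],"yaw": 0,"gripper": -0.2},
    {"xyz": [0,0,0.06],"yaw": 0,"gripper": -0.2},
    {"xyz": [0,0,0.06],"yaw": 0,"gripper": -0.2},
    {"xyz": [0,0,0.06],"yaw": 0,"gripper": -0.2},
  ],
)

```text
time_s: 27.45
tool_pos: [0.5657, 0.0799, 0.2502]
orientation: [-0.491, 0.491, -0.509, 0.509]
ft_force: [1.0, 0.1, -0.2]
gripper_width: 0.0563
```

Call:
play_rows(
  moves=[
    {"xyz": [0,0,0],"yaw": 0,"gripper": -0.2},
    {"xyz": [0,0,1],"yaw": 0,"gripper": -0.2},
    {"xyz": [0,0,3],"yaw": 0,"gripper": -0.2},
    {"xyz": [0,0,6],"yaw": 0,"gripper": -0.2},
    {"xyz": [0,0,6],"yaw": 0,"gripper": -0.2},
  ],
)

```text
time_s: 27.95
tool_pos: [0.5675, 0.0798, 0.3147]
orientation: [-0.493, 0.489, -0.507, 0.511]
ft_force: [1.2, 0.2, 0.1]
gripper_width: 0.0565
```

```bash
python3 w.py w7
python3 - <<'E'
from kt import *
w=np.load("w7.npz"); print(env.get_obs()["gripper_width"])
for l,z in(("knob",.273),("trip_pad",.133),("bar_mid",.043)):
    for q in mark_of(l,"wrist")[:1]:
        print(l,q["score"],q["centre"],watz(q["centre"],z,w)); 
        if l!="bar_mid": print(np.median(top(w,q["centre"])))
E
```

```text
[0.5675 0.0798 0.3147] [1.1744 0.1952 0.1017]
0.05692882607634077
knob 0.95 [319.4, 262.5] [0.5657 0.0825 0.273 ]
0.28566767943324267
trip_pad 0.64 [412.6, 218.0] [ 0.563  -0.0109  0.133 ]
0.0002854196374103002
```

The striker holds at 36 mm with the knob free (top at z 0.2857). The pad is at (0.562, -0.0105). I turn the gripper about 60° so that its long body stays off the knob, shut the fingers and go over the pad.

Call:
play_rows(
  moves=[
    {"xyz": [0,-1,1],"yaw": 0,"gripper": -0.2},
    {"xyz": [0,-4,1],"yaw": -0.1,"gripper": -0.2},
    {"xyz": [0,-7,1],"yaw": -0.24,"gripper": 0.3},
    {"xyz": [0,-9,1],"yaw": -0.38,"gripper": 1},
    {"xyz": [-0.3,-9.1,1],"yaw": -0.52,"gripper": 1},
  ],
)

```text
time_s: 28.65
tool_pos: [0.5622, -0.0145, 0.3195]
orientation: [-0.34, 0.342, -0.619, 0.62]
ft_force: [0.1, -0.7, 0.5]
gripper_width: 0.0358
```

Call:
play_rows(
  moves=[
    {"xyz": [0,0,0],"yaw": -0.14,"gripper": 1},
    {"xyz": [0,0,0],"yaw": -0.28,"gripper": 1},
    {"xyz": [0,0,0],"yaw": -0.42,"gripper": 1},
    {"xyz": [0,0,0],"yaw": -0.53,"gripper": 1},
    {"xyz": [0,0,0],"yaw": -0.53,"gripper": 1},
  ],
)

```text
time_s: 29.15
tool_pos: [0.5619, -0.0119, 0.3198]
orientation: [-0.17, 0.17, -0.686, 0.686]
ft_force: [-1.0, -1.1, -0.3]
gripper_width: 0.0007
```

```bash
python3 w.py w8
python3 - <<'E'
from kt import *
w=np.load("w8.npz"); o=env.get_obs(); print(o["gripper_width"],o["joint_pos"])
for l,z in(("knob",.273),("trip_pad",.133)):
    for q in mark_of(l,"wrist")[:2]: print(l,q["score"],q["centre"],watz(q["centre"],z,w))
E
```

```text
[ 0.5619 -0.0119  0.3198] [-0.9578 -1.0696 -0.2727]
0.0004348610729117864 [-0.1445  0.2157  1.311  -0.0003  1.6157  2.5096]
trip_pad 0.85 [322.1, 216.5] [ 0.5596 -0.0084  0.133 ]
```

Call:
play_rows(
  moves=[
    {"xyz": [0,0,-4],"yaw": 0,"gripper": 1},
    {"xyz": [0,0,-8],"yaw": 0,"gripper": 1},
    {"xyz": [0,0,-12],"yaw": 0,"gripper": 1},
    {"xyz": [0,0,-15],"yaw": 0,"gripper": 1},
    {"xyz": [0,0,-17],"yaw": 0,"gripper": 1},
  ],
)

```text
time_s: 29.8
tool_pos: [0.5606, -0.0112, 0.1473]
orientation: [0.169, -0.172, 0.687, -0.686]
ft_force: [0.2, 0.2, -0.5]
gripper_width: 0.0003
```

Call:
play_rows(
  moves=[
    {"xyz": [0,0,-0.2],"yaw": 0,"gripper": 1},
    {"xyz": [0,0,-0.4],"yaw": 0,"gripper": 1},
    {"xyz": [0,0,-0.6],"yaw": 0,"gripper": 1},
    {"xyz": [0,0,-0.8],"yaw": 0,"gripper": 1},
    {"xyz": [0,0,-1.0],"yaw": 0,"gripper": 1},
  ],
)

```text
time_s: 30.3
tool_pos: [0.5628, -0.0113, 0.1408]
orientation: [-0.171, 0.169, -0.686, 0.687]
ft_force: [0.0, 0.6, 0.6]
gripper_width: 0.0001
```

Run:
```python
from h import *
im,d=vision.read_camera("side"); c=np.zeros((600,800,3),np.uint8)
c[:,:400]=cv2.resize(im[190:310,275:355,::-1],(400,600),interpolation=cv2.INTER_CUBIC)
im,d=vision.read_camera("scene"); c[:,400:]=cv2.resize(im[160:280,300:380,::-1],(400,600),interpolation=cv2.INTER_CUBIC)
cv2.imwrite("pics/c9.png",c)
```

```text
(no output)
```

View pics/c9.png

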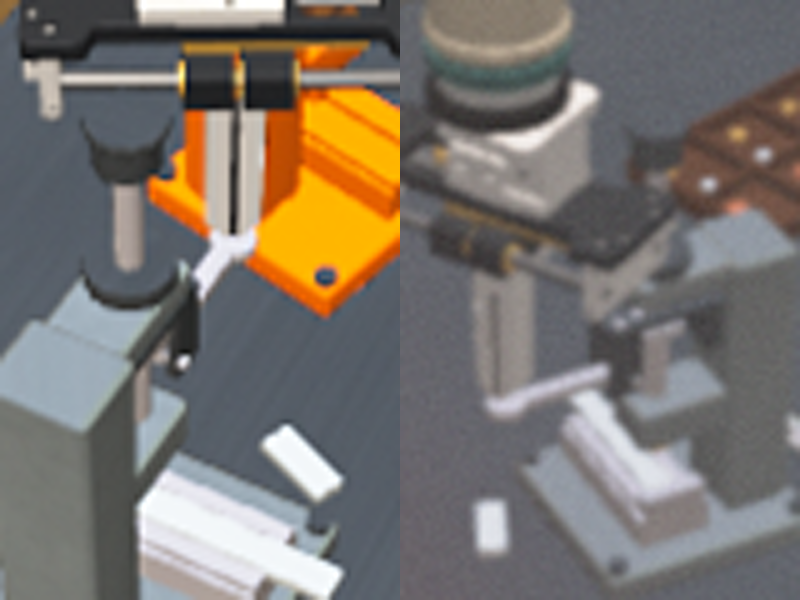

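The left half shows the raised knob and the shut fingers on the pad (235,240), with the body clear of the knob. The right half shows the same, with the bar still in its guide. Now I press the pad.

Call:
play_rows(
  moves=[
    {"xyz": [0,0,-0.3],"yaw": 0,"gripper": 1},
    {"xyz": [0,0,-0.6],"yaw": 0,"gripper": 1},
    {"xyz": [0,0,-0.9],"yaw": 0,"gripper": 1},
    {"xyz": [0,0,-1.2],"yaw": 0,"gripper": 1},
    {"xyz": [0,0,-1.5],"yaw": 0,"gripper": 1},
  ],
)

```text
time_s: 30.9
tool_pos: [0.5624, -0.0112, 0.1257]
orientation: [-0.17, 0.17, -0.686, 0.686]
ft_force: [-0.7, 0.1, 6.4]
gripper_width: 0.0002
```

Call:
play_rows(
  moves=[
    {"xyz": [0,0,-0.2],"yaw": 0,"gripper": 1},
    {"xyz": [0,0,-0.4],"yaw": 0,"gripper": 1},
    {"xyz": [0,0,-0.6],"yaw": 0,"gripper": 1},
    {"xyz": [0,0,-0.8],"yaw": 0,"gripper": 1},
    {"xyz": [0,0,-0.9],"yaw": 0,"gripper": 1},
  ],
)

```text
time_s: 31.4
tool_pos: [0.5623, -0.0111, 0.1156]
orientation: [0.17, -0.17, 0.686, -0.686]
ft_force: [0.5, 0.7, 2.4]
gripper_width: 0.0002
```

```bash
cat > kn.py <<'E'
from h import *
np.set_printoptions(precision=4,suppress=True)
im,d=vision.read_camera("side"); K,o,M=cam("side"); v,u=np.mgrid[:480,:640]
p=(np.stack([(u-K[0,2])/K[0,0],(v-K[1,2])/K[1,1],np.ones_like(d)],-1)*d[...,None])@M.T+o
s=(np.hypot(p[...,0]-.565,p[...,1]-.082)<.013)&(d>0); print("knob top z",np.percentile(p[s][:,2],[50,90,98]),env.get_obs()["ft_force"],env.get_obs()["tool_pos"])
E
python3 kn.py
```

```text
knob top z [0.2287 0.2484 0.2499] [0.0172 0.0408 2.5316] [ 0.5622 -0.0111  0.1155]
```

Fired: the force dropped and the knob top is back at 0.249. I let the lever go, rise and move clear.

Call:
play_rows(
  moves=[
    {"xyz": [0,0,0.8],"yaw": 0,"gripper": 1},
    {"xyz": [0,0,1.6],"yaw": 0,"gripper": 1},
    {"xyz": [0,0,2.5],"yaw": 0,"gripper": 1},
    {"xyz": [0,0,5],"yaw": 0,"gripper": 1},
    {"xyz": [0,0,9],"yaw": 0,"gripper": 1},
  ],
)

```text
time_s: 31.95
tool_pos: [0.5604, -0.0109, 0.2052]
orientation: [0.168, -0.172, 0.687, -0.686]
ft_force: [1.1, 0.8, 0.4]
gripper_width: 0.0004
```

Call:
play_rows(
  moves=[
    {"xyz": [0,0,5],"yaw": 0,"gripper": 1},
    {"xyz": [0,0,10],"yaw": 0,"gripper": 1},
    {"xyz": [-5,-1,12],"yaw": 0,"gripper": 1},
    {"xyz": [-10,-1,12],"yaw": 0,"gripper": 1},
    {"xyz": [-13,-1,12],"yaw": 0,"gripper": 1},
  ],
)

```text
time_s: 32.45
tool_pos: [0.4298, -0.0212, 0.3277]
orientation: [-0.171, 0.169, -0.686, 0.687]
ft_force: [-0.3, -0.1, 0.4]
gripper_width: 0.0006
```

Call:
play_rows(
  moves=[
    {"xyz": [0,0,0],"yaw": 0.14,"gripper": 1},
    {"xyz": [0,0,0],"yaw": 0.28,"gripper": 1},
    {"xyz": [0,2,0],"yaw": 0.42,"gripper": 1},
    {"xyz": [0,4,0],"yaw": 0.56,"gripper": 1},
    {"xyz": [0,4,0],"yaw": 0.7,"gripper": 1},
  ],
)

```text
time_s: 32.95
tool_pos: [0.4317, 0.0206, 0.3268]
orientation: [0.398, -0.397, 0.585, -0.585]
ft_force: [0.4, -0.1, 0.2]
gripper_width: 0.0003
```

```bash
python3 kn.py; python3 w.py w10
python3 - <<'E'
from kt import *
w=np.load("w10.npz")
for l,z in(("bar_mid",.046),("trip_pad",.133),("knob",.237)):
    for q in mark_of(l,"wrist")[:2]: print(l,q["score"],q["centre"],watz(q["centre"],z,w))
E
```

```text
knob top z [0.2291 0.2511 0.2524] [0.3767 0.1819 0.0588] [0.4318 0.0198 0.3267]
[0.4318 0.0198 0.3267] [0.3767 0.1819 0.0588]
bar_mid 0.83 [246.9, 152.7] [0.5212 0.0857 0.046 ]
bar_mid 0.81 [387.1, 221.3] [ 0.3752 -0.0468  0.046 ]
trip_pad 0.89 [303.1, 81.7] [ 0.562  -0.0104  0.133 ]
trip_pad 0.64 [523.9, 2.6] [ 0.5779 -0.2808  0.133 ]
knob 0.96 [181.3, 108.2] [0.5639 0.0818 0.237 ]
knob 0.65 [173.7, 170.8] [0.5227 0.1063 0.237 ]
```

View pics/w10.png

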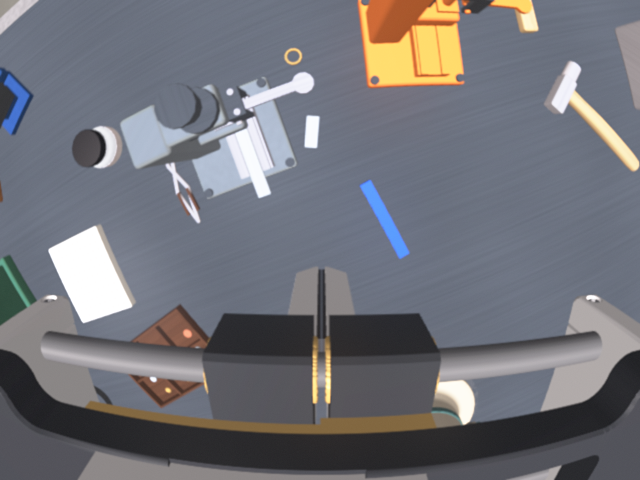

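The picture shows the knob down at (182,107), the lever pad up at (303,82), the bar's near end at (263,197), and everything else in its place. I check the overhang and hand in.

Run:
```python
from kt import *
w=np.load("w10.npz"); e=watz((263.5,197),.046,w); a=watz((238,180),.043,w); b=watz((272,167),.043,w)
n=np.array([np.cos(-.0355),np.sin(-.0355),0]); print(e,a,b,"overhang",(a-e)@n,(b-e)@n)
print(np.median(top(w,(178,104))))
print(job.hand_in())
```

```text
[0.4616 0.0878 0.046 ] [0.4939 0.1104 0.043 ] [0.4924 0.0637 0.043 ] overhang 0.031512466954784574 0.031626844168830305
0.2498885573512608
the job is handed in; nothing more can be done
None
```

I did the whole sequence on the grey press and handed the job in at about 33 s. No verdict was reported, so the results below are my own checks.

- **Bar:** I slid it along the guide until it met the stop with about 7 N. After firing, the near end overhangs the anvil by about 31.5 mm against 30 mm nominal, so it is home to within measurement error.
- **Striker:** I drew it up until it met the top stop at about 40 mm, with roughly 10 N on the stop. I then eased it back on to the sear, where the pull vanished and it held at about 36 mm with the fingers off the knob.
- **Trip:** I pressed the pad down about 17 mm with at most about 6 N seen. The force then dropped and the knob was down. I couldn't measure its falling speed.

The last checks show the knob top at 0.250 m, which is the rest height. The lever pad shows in its up position in the last picture, though its height was not measured. The robot is clear with no contact force, and the other things look undisturbed.

Two checks disagreed along the way. My first two tests of the sear, after drawing up to about 30 and 39 mm, showed no catch, so I drew further. The side camera put the knob top 1 to 3 mm higher than the wrist camera did; I trusted the wrist.

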